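Load the post and shield it with a spatter tray

TASK

Thread the wide collar and then the narrow collar down the fixture's locating post, each fully home, and leave them there. Then peel the top tray off the stuck stack by its lug, raising that corner first while the opposite corner stays down, and finish still holding the tray right side up, roughly level and centred a hand's width above the loaded post as a spatter shield. Leave the wrench, the spray can and the magnet alone.

Things in the scene. Friction and masses are not known exactly. Their poses are not given: they have to be found in the camera images.
- stack: Two aluminium trays nested on a dark steel plate, clamped to the bench: fixed, they never come up. 220 x 150 mm plate, 68 mm high to the upper rim. Origin on the bench under the centre; x along the trays' long side, z up. Their own lugs are on the other end (-x) and do not matter.
- tray: Loose aluminium top tray, about 220 g. Collar 190 (x) x 130 (y) x 24 mm high, 3 mm walls, over a plug 176 x 116 x 14 mm sunk in the tray below with 4 mm play all round; 38 mm high in all. At the start its underside is 54 mm, its rim 92 mm above the bench. Origin: centre of the underside; z up, x along the long side toward the lug. Inside, a ledge runs round 21 mm below the rim.
- tray_lug (a point): Grip point, at rim height, 99 mm along tray x and 30 mm along tray y from the tray's centre. The lug is an upright block on the short +x wall, 40 mm long (y), 24 mm high, flush with the rim; it takes in the wall and is 14 mm thick (x from 92 to 106 mm). Pinch it from above, closing along tray x, one finger inside the tray; a firm grip, 50 N, is ample. Axes as the tray.
- tray_heel (a point): The tray's rim corner farthest from the lug, along the diagonal: at -95, -65 mm (tray x, y). The nest sticks: spring dimples in the tray below pinch the plug near each corner, each dragging with 2 to 3 N until that corner is about 9 mm up. Swinging the lug end up about 50 mm (0.28 rad) about the far end's shoulder (x -95 mm, 14 mm above the underside) frees it; then all of it lifts off.
- fixture: Fixed round steel base, 110 mm across and 12 mm thick, with an upright locating post at its centre, 20 mm in diameter, standing 50 mm above the base, chamfered top. Origin on the bench under the post.
- post_foot (a point): On the post's axis at the top face of the base, 12 mm above the bench.
- post_tip (a point): On the post's axis at its top, 62 mm above the bench.
- wide_collar: Loose steel ring, 60 mm outside diameter, 25 mm bore, 16 mm high, about 160 g, lying flat on the bench. Goes on first: home when its underside is on the base. Origin at the centre of its underside.
- narrow_collar: Loose steel ring, 42 mm outside diameter, 25 mm bore, 22 mm high, about 100 g, lying flat on the bench. Goes on second: home when its underside is on the wide collar, 16 mm above the base. Origin at the centre of its underside.
- wrench: Bystander: steel wrench, 190 mm long, lying on the far part of the bench.
- spray_can: Bystander: upright grey can, 60 mm diameter, 150 mm high. Origin at the centre of its underside.
- magnet: Bystander: square grey welding magnet, 85 x 85 x 16 mm, lying flat on the far part of the bench.

How it is judged:
On the way, in this order (a step that is already met when the one before it is completed fails the run):
1. the wide collar is fully home on the base and let go (horizontal distance between wide_collar and post_foot below 0.005 m and z of wide_collar in the frame of post_foot below 0.0025 m and angle between wide_collar's own z axis and vertical below 0.1 rad and contact force between wide_collar and the fingers below 0.1 N), for 0.2 s.
2. the narrow collar is fully home on the wide one and let go (horizontal distance between narrow_collar and post_foot below 0.005 m and z of narrow_collar in the frame of post_foot between 0.013 and 0.019 m and angle between narrow_collar's own z axis and vertical below 0.1 rad and contact force between narrow_collar and the fingers below 0.1 N), for 0.2 s.
3. the lug corner of the top tray is raised at least 20 mm by the fingers while the opposite corner is still down in the stack (z of tray_lug in the frame of stack above 0.112 m and z of tray_heel in the frame of stack below 0.1 m and contact force between tray and the fingers above 1 N), for 0.05 s.
At the end, for the whole second after the job is handed in: Collars home on the post (wide on the base, narrow on top, within 3 mm); fingers hold the tray at rest, clear of stack and fixture, its centre within 40 mm of the post's axis, underside 40 to 150 mm above the post's tip, right side up, within 17 degrees of level (horizontal distance between each of wide_collar, narrow_collar and post_foot below 0.005 m and z of wide_collar in the frame of post_foot below 0.0025 m and z of narrow_collar in the frame of post_foot between 0.013 and 0.019 m and contact force between tray and the fingers above 1 N and contact force between tray and stack below 0.1 N and contact force between tray and fixture below 0.1 N and horizontal distance between tray and post_tip below 0.04 m and z of tray in the frame of post_tip between 0.04 and 0.15 m and angle between tray's own z axis and vertical below 0.3 rad and linear speed of tray below 0.03 m/s); the arm keeps its last pose, push and grip.
It fails at once if a bystander was moved more than 30 mm (distance of any of wrench, spray_can, magnet from where it was at the start of the episode above 0.03 m).
It also fails if it takes over 72 s, if anything falls off the work surface, if the arm or the gripper's body presses on something with over 40 N, if the wrist force passes 120 N, or if a joint passes its speed limit or range.

ROBOT

A 6-joint arm with a two-finger parallel gripper is mounted at the origin on the work surface. World frame = base frame: x ahead of the robot, y to its left, z up, the work surface at z = 0. Lengths are in m, angles in rad, forces in N, time in s.
With the tool pointing down it reaches from about 0.35 to 0.775 m from the base axis. Payload 5.5 kg.
Tool frame: the origin (TCP) lies midway between the tips of the shut fingers; the grasp point (between the pads) lies 19 mm behind it; z points along the fingers, y is the line along which they close (so a half turn about z gives the same grasp; the last joint's range is limited). The gripper opens to 85 mm and grips with 20 to 120 N. Pads are 22 mm wide; open, the fingers measure 114 mm over their backs; the gripper's body (76 mm by 85 mm) begins 54 mm behind the grasp point. The pads swing forward as they close: fully open they stand 13 mm farther back than shut.
Start: joints at [-1.451, 0.313, 0.046, 1.304, 0, 1.431], TCP at [0.148, -0.556, 0.231] pointing down, gripper open.
Joint ranges: [-2.76, 2.76], [-0.86, 1.69], [-1.03, 1.26], [-2.2, 2.34], [-1.47, 1.5], [-3.14, 3.14]. Speed limits (rad/s): [2.57, 2.57, 3.14, 3.14, 3.14, 3.14].

INTERFACE

Orientations are given as a unit quaternion [w, x, y, z].
In Python, from workcell import env gives the robot as it stands. The module is installed in compiled form; this text tells all that it offers.
- The arm moves only by the tool carry_out, never from a script. Its argument "series" is a list of rows, each an object with "delta_rot": the turn, a rotation vector about the world's x, y, z normalised to -1 to 1, where 1 is 0.1 rad, a list of three; "travel": the shift along the world's x, y, z normalised to -1 to 1, where 1 is 0.025 m, a list of three; "fingers": the closure, from -1 (fully open) to 1 (shut). In form: [{"delta_rot": [ax, ay, az], "travel": [tx, ty, tz], "fingers": fingers}, ...]. A call has 1 to 5 rows; each row shifts and turns the commanded pose from where the row before left it; what a row does not reach is not made up. A row lasts 1/8 s, in which the tool goes at most 62.5 mm and 10.7 degrees, less where a joint would pass 70% of its speed; a pose out of reach is approached as far as the arm can. A call with a number of a shift or a turn outside -1 to 1 is refused whole. A call with a gripper value outside its range is refused whole. The fingers move at their own pace and stop on an object; "squeeze" is the grip in N (left out, the last holds). Time passes only in rows, so rows that do not move let the fingers close. It gives the time, the measured TCP pose, the force, the opening and the grip force at its end, in the units of the state.
- env.get_state(): the state, without advancing time (a new reading comes with each control period).
- env.read_camera(name): name is "scene" or "side" or "wrist"; returns a dict with "color" (400x640x3 uint8, red, green, blue), "fx", "fy", "cx", "cy" (pixels), "world_from_camera" (4x4, takes a point from camera to world coordinates); the wrist camera has in their place "hand_eye" (4x4, takes a point from camera to tool coordinates, whose origin is the TCP and whose axes are the flange's). Camera axes: x right, y up, looking along -z (the intrinsics and any distortion apply to the point x, -y, -z); pixel columns grow to the right and rows downward; lengths in m; the calibration is good to about 2 mm. A picture is of the moment at which its call begins: read the wrist's pose just before it. There is no depth.
- env.hand_in(): hands the job in; it is judged then, once.
The state is a dict: "clock": time; "joint_pos": joint angles; "qvel": joint speeds; "tau": joint torques, N m; "tcp_pos": TCP position; "orientation": TCP orientation; "wrist_force": force on the tool from outside, world axes, zero at the start; "ft_torque": the same for the moment, N m; "finger_gap": finger opening in m; "grip_force": force on a finger pad.
Only numpy, scipy, OpenCV 4.12 (cv2) and the standard library are available. Lean on these libraries where they do the work, as an engineer would, in place of code of your own. Each camera call takes 0.05 s, during which the arm holds its last target. There are 200 camera calls.

## Working session

There is one attempt and no reset: what is moved stays moved. The work goes in short steps, Python scripts to look and compute and a tool call to move; the robot and the scene stay as the last step left them, time stands still between calls to the robot, and variables do not carry over. Pictures are saved under pics/ and viewed, at most 10 in all, crops included, and the job is handed in when it is done.

Besides the shell and the picture viewer there is one more tool, called after "Call:" as name(argument=value, ...), one argument or row to a line, values as JSON. carry_out: Moves the arm, as the interface text tells. Its arguments: {"type":"object","properties":{"series":{"type":"array","items":{"type":"object","properties":{"delta_rot":{"type":"array","items":{"type":"number"}},"travel":{"type":"array","items":{"type":"number"}},"fingers":{"type":"number"}}}},"squeeze":{"type":"number"}},"required":["series"]}

```bash
mkdir -p pics
cat > h.py <<'E'
import numpy as np, cv2, json
from workcell import env
from scipy.spatial.transform import Rotation as R
def shot(n,f=None):
    s=env.get_state(); c=env.read_camera(n); c['s']=s
    if 'world_from_camera' not in c:
        T=np.eye(4); q=s['orientation']; T[:3,:3]=R.from_quat([q[1],q[2],q[3],q[0]]).as_matrix(); T[:3,3]=s['tcp_pos']
        c['world_from_camera']=T@np.array(c['hand_eye'])
    if f: cv2.imwrite('pics/'+f,cv2.cvtColor(c['color'],cv2.COLOR_RGB2BGR))
    return c
def ray(c,u,v):
    T=np.array(c['world_from_camera']); d=np.array([(u-c['cx'])/c['fx'],-(v-c['cy'])/c['fy'],-1.])
    return T[:3,3],T[:3,:3]@d
def onz(c,u,v,z):
    o,d=ray(c,u,v); return o+d*(z-o[2])/d[2]
def proj(c,p):
    T=np.linalg.inv(np.array(c['world_from_camera'])); q=T[:3,:3]@np.array(p)+T[:3,3]
    return c['cx']+c['fx']*q[0]/-q[2], c['cy']-c['fy']*q[1]/-q[2]
E
python3 - <<'E'
from h import *
for n in['scene','side','wrist']:
    c=shot(n,n+'0.png'); print(n,{k:(np.round(v,3).tolist()) for k,v in c.items() if k not in('color','s')})
print(c['s'])
E
```

```text
scene {'fx': 375.331, 'fy': 375.331, 'cx': 320.372, 'cy': 198.83, 'world_from_camera': [[0.261, -0.784, 0.563, 1.15], [0.965, 0.209, -0.157, -0.124], [0.005, 0.585, 0.811, 0.913], [0.0, 0.0, 0.0, 1.0]]}
side {'fx': 370.372, 'fy': 370.372, 'cx': 312.364, 'cy': 197.545, 'world_from_camera': [[0.925, 0.291, -0.243, 0.364], [-0.379, 0.683, -0.625, -0.477], [-0.016, 0.67, 0.742, 0.712], [0.0, 0.0, 0.0, 1.0]]}
wrist {'fx': 309.662, 'fy': 309.662, 'cx': 320.082, 'cy': 194.628, 'hand_eye': [[0.001, 0.948, 0.318, 0.082], [1.0, -0.001, -0.001, 0.001], [-0.001, 0.318, -0.948, -0.143], [0.0, 0.0, 0.0, 1.0]], 'world_from_camera': [[0.258, 0.916, 0.307, 0.227], [-0.966, 0.245, 0.081, -0.535], [-0.001, -0.318, 0.948, 0.373], [0.0, 0.0, 0.0, 1.0]]}
{'clock': 0.1, 'joint_pos': array([-1.45060039e+00,  3.13942892e-01,  4.50969179e-02,  1.30360151e+00,
       -2.11199006e-05,  1.43116281e+00]), 'qvel': array([ 0.00082945, -0.00129919,  0.0019222 ,  0.00069197,  0.00147195,
        0.00049577]), 'tau': array([ 1.85337478e-03, -4.81725776e+01,  2.99242920e+01,  1.27964621e-02,
       -1.16492711e-04,  1.75115730e-05]), 'tcp_pos': array([ 0.14763739, -0.55525284,  0.2304898 ]), 'orientation': array([-8.25644613e-04,  9.91572605e-01,  1.29549555e-01, -2.53592592e-06]), 'wrist_force': array([-1.15905522, -0.02604887,  0.0645499 ]), 'ft_torque': array([0.05934328, 0.00265187, 0.01625754]), 'grip_force': 0.0, 'finger_gap': 0.08565088839466138}
```

View pics/scene0.png

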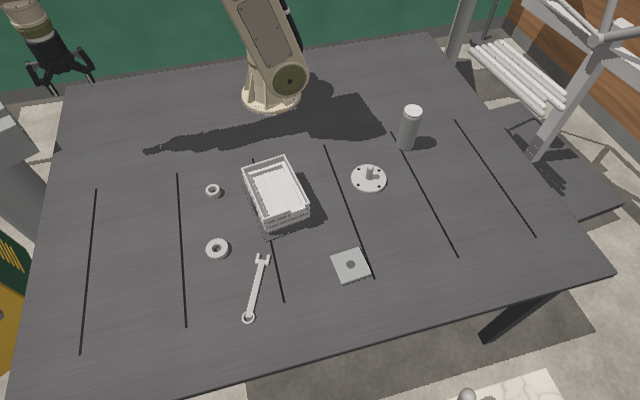

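View pics/side0.png

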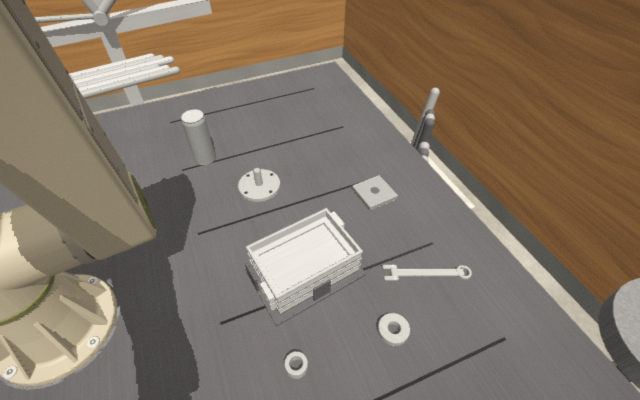

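Scene view: narrow collar (213,190), wide collar (218,249), tray (275,195), post (369,178); side view: narrow (296,364), wide (394,329), post (258,180), likely lugs (337,220) and (267,292). I'll measure these and zoom on the tray.

Run:
```python
from h import *
a=shot('scene');b=shot('side')
def blob(c,u,v,w,name):
    x0,y0=u-w,v-w; g=cv2.cvtColor(c['color'][y0:v+w,x0:u+w],cv2.COLOR_RGB2GRAY)
    m=(g>135).astype(np.uint8); n,l,s,ce=cv2.connectedComponentsWithStats(m)
    i=1+np.argmax(s[1:,4]); cs,_=cv2.findContours((l==i).astype(np.uint8),0,2); k=max(cs,key=cv2.contourArea)
    h=cv2.convexHull(k)
    return x0+h[:,0,0],y0+h[:,0,1],s[i]
for nm,ps,z,in [('wide',((218,249),(394,329)),.008),('narrow',((213,190),(296,364)),.011),('base',((369,178),(258,184)),.010)]:
  for c,p in zip((a,b),ps):
    us,vs,s=blob(c,*p,27 if nm!='narrow' else 20,nm)
    P=np.array([onz(c,u,v,z)[:2] for u,v in zip(us,vs)]); (x,y),r=cv2.minEnclosingCircle(P.astype(np.float32))
    print(nm,round(x,4),round(y,4),round(r,4),s)
A=cv2.resize(a['color'][135:255,220:330],None,fx=5,fy=5,interpolation=2)[:600,:400]
A=cv2.resize(a['color'][140:250,225:325],(400,440)); B=cv2.resize(b['color'][200:320,235:375],(400,343))
o=np.zeros((440,800,3),np.uint8);o[:,:400]=A;o[:343,400:]=B
cv2.imwrite('pics/z.png',o[:,:,::-1])
```

```text
wide 0.6064 -0.2658 0.0315 [ 14  16  23  21 309]
wide 0.6111 -0.262 0.033 [ 11  11  33  33 729]
narrow 0.405 -0.2573 0.0225 [12 14 14 12 97]
narrow 0.4132 -0.2528 0.0242 [  8   7  24  28 408]
base 0.4824 0.2141 0.0567 [  9  13  36  29 690]
base 0.4821 0.2173 0.0645 [   6   10   44   35 1112]
```

View pics/z.png

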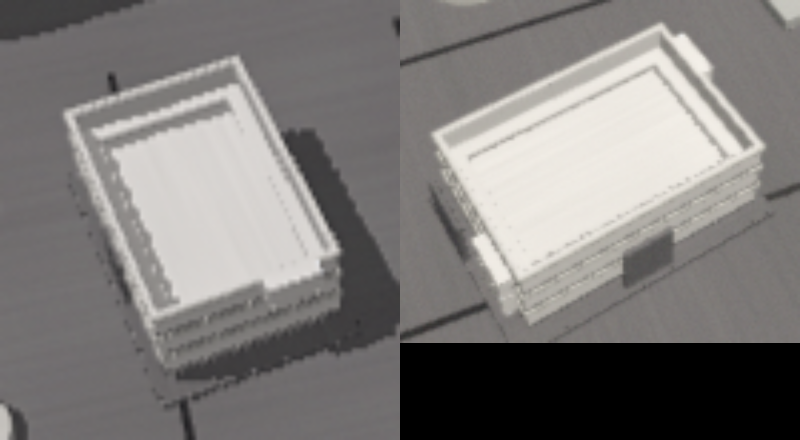

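Zoom: lug on the tray's far end (away from the robot), on the +y half; rim corners are clear in both views. Triangulate them.

Run:
```python
from h import *
a=shot('scene');b=shot('side')
S=[(241.2,168.2),(284.5,154.2),(309.5,202.5),(263.7,219.5)];D=[(278.8,298.4),(246.6,246.6),(327,208.4),(362.4,251.8)]
for c,L in((a,S),(b,D)):
    P=np.array([onz(c,u,v,.092)[:2] for u,v in L]);print(P.round(3).tolist(),P.mean(0).round(4),np.linalg.norm(np.diff(P,axis=0),axis=1).round(3),[round(float(np.arctan2(*(q-p)[::-1])),3) for p,q in((P[1],P[2]),(P[0],P[3]))])
T=[]
for p,q in zip(S,D):
    o,d=ray(a,*p);O,E=ray(b,*q); t=np.linalg.lstsq(np.c_[d,-E],O-o,rcond=None)[0]; T.append((o+d*t[0]+O+E*t[1])/2)
print(np.round(T,3).tolist())
for n,p,q in(('lugblock top mid',(0,0),(235+288/2.857,200+55/2.857)),):print(n,onz(b,*q,.092))
for p in((410,107),):print('can top',onz(a,*p,.15))
```

```text
[[0.418, -0.156], [0.397, -0.025], [0.585, 0.003], [0.606, -0.124]] [ 0.5013 -0.0755] [0.133 0.19  0.13 ] [0.151, 0.166]
[[0.418, -0.159], [0.395, -0.027], [0.585, 0.002], [0.604, -0.129]] [ 0.5005 -0.0781] [0.135 0.193 0.132] [0.152, 0.164]
[[0.418, -0.157, 0.091], [0.395, -0.025, 0.09], [0.585, 0.003, 0.092], [0.605, -0.125, 0.089]]
lugblock top mid [ 0.59008839 -0.03281551  0.092     ]
can top [0.35801798 0.37754243 0.15      ]
```

Call:
carry_out(
  series=[
    {"travel":[1,0.65,0],"delta_rot":[0,0,1],"fingers":-1},
    {"travel":[1,0.65,0],"delta_rot":[0,0,1],"fingers":-1},
    {"travel":[1,0.65,0],"delta_rot":[0,0,1],"fingers":-1},
    {"travel":[1,0.65,0],"delta_rot":[0,0,1],"fingers":-1},
    {"travel":[1,0.65,0],"delta_rot":[0,0,1],"fingers":-1},
  ],
)

```text
clock: 0.98
tcp_pos: [0.2735, -0.4739, 0.2314]
orientation: [0.0, 0.928, 0.372, 0.0]
wrist_force: [0.1, -0.3, -0.6]
finger_gap: 0.0854
grip_force: 0.0
```

Call:
carry_out(
  series=[
    {"travel":[1,0.65,0],"delta_rot":[0,0,1],"fingers":-1},
    {"travel":[1,0.65,0],"delta_rot":[0,0,1],"fingers":-1},
    {"travel":[1,0.65,0],"delta_rot":[0,0,1],"fingers":-1},
    {"travel":[1,0.65,0],"delta_rot":[0,0,1],"fingers":-1},
    {"travel":[1,0.65,0],"delta_rot":[0,0,1],"fingers":-1},
  ],
)

```text
clock: 1.6
tcp_pos: [0.3985, -0.3927, 0.2314]
orientation: [0.0, 0.807, 0.59, 0.0]
wrist_force: [-0.2, -0.3, -0.6]
finger_gap: 0.0852
grip_force: 0.0
```

Call:
carry_out(
  series=[
    {"travel":[1,0.65,-0.4],"delta_rot":[0,0,1],"fingers":-1},
    {"travel":[1,0.65,-0.4],"delta_rot":[0,0,1],"fingers":-1},
    {"travel":[1,0.65,-0.4],"delta_rot":[0,0,1],"fingers":-1},
    {"travel":[1,0.65,-0.4],"delta_rot":[0,0,0.1],"fingers":-1},
    {"travel":[1,0.65,-0.4],"delta_rot":[0,0,0],"fingers":-1},
  ],
)

```text
clock: 2.22
tcp_pos: [0.5235, -0.3114, 0.181]
orientation: [0.0, 0.707, 0.707, 0.0]
wrist_force: [0.3, -0.8, -0.6]
finger_gap: 0.085
grip_force: 0.0
```

Call:
carry_out(
  series=[
    {"travel":[0.85,0.47,-0.5],"fingers":-1},
    {"travel":[0.85,0.47,-0.5],"fingers":-1},
    {"travel":[0.85,0.47,-0.5],"fingers":-1},
    {"travel":[0.85,0.47,-0.5],"fingers":-1},
    {"fingers":-1},
  ],
)

```text
invalid input
```

Run:
```python
from h import *
c=shot('wrist','w1.png'); print(c['s']['tcp_pos'],proj(c,[.609,-.264,.008]))
g=cv2.cvtColor(c['color'],cv2.COLOR_RGB2GRAY); m=(g>135).astype(np.uint8)
cs,_=cv2.findContours(m,0,2)
for k in cs:
    if cv2.contourArea(k)>800:
        for z in(0.,.016):
            P=np.array([onz(c,*p[0],z)[:2] for p in k]);(x,y),r=cv2.minEnclosingCircle(P.astype(np.float32));print(z,cv2.boundingRect(k),x,y,r)
```

```text
[ 0.52349294 -0.3113979   0.18097149] (np.float64(404.5881031587109), np.float64(126.05585326704428))
0.0 (377, 97, 62, 62) 0.6146530508995056 -0.26743170619010925 0.03174879401922226
0.016 (377, 97, 62, 62) 0.6101899147033691 -0.26559290289878845 0.030184388160705566
0.0 (181, 97, 44, 45) 0.4045392870903015 -0.2586124539375305 0.022759022191166878
0.016 (181, 97, 44, 45) 0.4105258285999298 -0.2572098970413208 0.02160617522895336
0.0 (459, 0, 181, 90) 0.7442278861999512 -0.1903979778289795 0.09749099612236023
0.016 (459, 0, 181, 90) 0.7333598136901855 -0.1923670470714569 0.09267690777778625
```

View pics/w1.png

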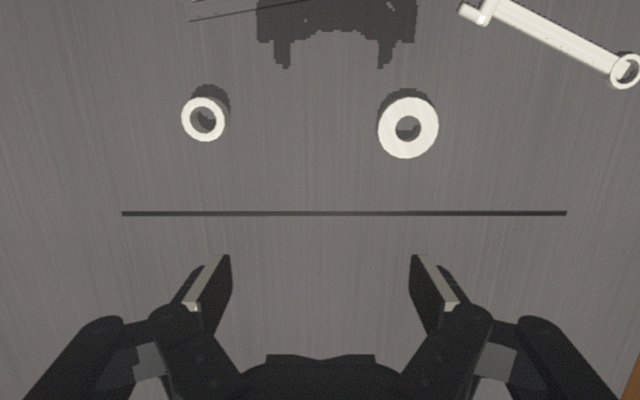

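Both collars are visible in the wrist view (narrow at (204,119), wide at (408,128)), clear of the wrench. Move in on the wide collar at (0.610,-0.2656).

Call:
carry_out(
  series=[
    {"travel":[0.86,0.46,-0.8],"delta_rot":[0,0,0],"fingers":-1},
    {"travel":[0.86,0.46,-0.8],"delta_rot":[0,0,0],"fingers":-1},
    {"travel":[0.87,0.46,-0.8],"delta_rot":[0,0,0],"fingers":-1},
    {"travel":[0.87,0.46,-0.8],"delta_rot":[0,0,0],"fingers":-1},
    {"travel":[0,0,-0.4],"delta_rot":[0,0,0],"fingers":-1},
  ],
)

```text
clock: 2.9
tcp_pos: [0.6099, -0.2641, 0.0882]
orientation: [-0.001, 0.707, 0.708, -0.0]
wrist_force: [-1.1, -0.3, 0.4]
finger_gap: 0.0852
grip_force: 0.0
```

Call:
carry_out(
  series=[
    {"travel":[0,0,-0.9],"delta_rot":[0,0,0],"fingers":-1},
    {"travel":[0,0,-0.9],"delta_rot":[0,0,0],"fingers":-1},
    {"travel":[0,0,-0.9],"delta_rot":[0,0,0],"fingers":-1},
    {"travel":[0,0,-0.86],"delta_rot":[0,0,0],"fingers":-1},
    {"travel":[0,0,0],"delta_rot":[0,0,0],"fingers":-1},
  ],
)

```text
clock: 3.52
tcp_pos: [0.6071, -0.2653, -0.0001]
orientation: [-0.002, 0.708, 0.707, -0.001]
wrist_force: [0.2, -0.1, -0.4]
finger_gap: 0.0857
grip_force: 0.0
```

Call:
carry_out(
  series=[
    {"travel":[0,0,0],"delta_rot":[0,0,0],"fingers":0.4},
    {"travel":[0,0,0],"delta_rot":[0,0,0],"fingers":1},
    {"travel":[0,0,0],"delta_rot":[0,0,0],"fingers":1},
    {"travel":[0,0,0],"delta_rot":[0,0,0],"fingers":1},
    {"travel":[0,0,0],"delta_rot":[0,0,0],"fingers":1},
  ],
  squeeze=40,
)

```text
clock: 4.15
tcp_pos: [0.6098, -0.2666, 0.0042]
orientation: [0.001, 0.708, 0.707, 0.0]
wrist_force: [-2.1, 0.5, 6.5]
finger_gap: 0.0577
grip_force: 42.3
```

Call:
carry_out(
  series=[
    {"travel":[0,0,0.5],"delta_rot":[0,0,0],"fingers":1},
    {"travel":[0,0,0.9],"delta_rot":[0,0,0],"fingers":1},
    {"travel":[0,0,1],"delta_rot":[0,0,0],"fingers":1},
    {"travel":[0,0,1],"delta_rot":[0,0,0],"fingers":1},
    {"travel":[0,0,1],"delta_rot":[0,0,0],"fingers":1},
  ],
)

```text
clock: 4.78
tcp_pos: [0.6094, -0.2659, 0.1139]
orientation: [0.0, 0.707, 0.707, 0.0]
wrist_force: [0.1, -0.1, -1.9]
finger_gap: 0.0579
grip_force: 43.2
```

Call:
carry_out(
  series=[
    {"travel":[-0.28,0.97,0.9],"delta_rot":[0,0,0],"fingers":1},
    {"travel":[-0.28,0.97,0.8],"delta_rot":[0,0,0],"fingers":1},
    {"travel":[-0.28,0.97,0.8],"delta_rot":[0,0,0],"fingers":1},
    {"travel":[-0.28,0.97,0.5],"delta_rot":[0,0,0],"fingers":1},
    {"travel":[-0.28,0.97,0],"delta_rot":[0,0,0],"fingers":1},
  ],
)

```text
clock: 5.4
tcp_pos: [0.5744, -0.1435, 0.1886]
orientation: [0.001, 0.707, 0.707, 0.001]
wrist_force: [-0.4, -0.3, -1.4]
finger_gap: 0.058
grip_force: 43.2
```

Call:
carry_out(
  series=[
    {"travel":[-0.28,0.97,0],"delta_rot":[0,0,0],"fingers":1},
    {"travel":[-0.28,0.97,0],"delta_rot":[0,0,0],"fingers":1},
    {"travel":[-0.28,0.97,0],"delta_rot":[0,0,0],"fingers":1},
    {"travel":[-0.28,0.97,0],"delta_rot":[0,0,0],"fingers":1},
    {"travel":[-0.28,0.97,0],"delta_rot":[0,0,0],"fingers":1},
  ],
)

```text
clock: 6.02
tcp_pos: [0.5382, -0.0218, 0.1866]
orientation: [-0.0, 0.707, 0.707, -0.0]
wrist_force: [0.3, 0.4, -1.4]
finger_gap: 0.0581
grip_force: 43.2
```

Call:
carry_out(
  series=[
    {"travel":[-0.28,0.97,0],"delta_rot":[0,0,0],"fingers":1},
    {"travel":[-0.28,0.97,0],"delta_rot":[0,0,0],"fingers":1},
    {"travel":[-0.28,0.97,0],"delta_rot":[0,0,0],"fingers":1},
    {"travel":[-0.28,0.97,0],"delta_rot":[0,0,0],"fingers":1},
    {"travel":[-0.28,0.97,0],"delta_rot":[0,0,0],"fingers":1},
  ],
)

```text
clock: 6.65
tcp_pos: [0.503, 0.0992, 0.1867]
orientation: [-0.0, 0.707, 0.707, -0.0]
wrist_force: [0.1, -0.7, -0.9]
finger_gap: 0.0576
grip_force: 43.2
```

Call:
carry_out(
  series=[
    {"travel":[-0.28,0.6,0],"delta_rot":[0,0,0],"fingers":1},
    {"travel":[-0.28,0.6,0],"delta_rot":[0,0,0],"fingers":1},
    {"travel":[0,0,0],"delta_rot":[0,0,0],"fingers":1},
    {"travel":[0,0,0],"delta_rot":[0,0,0],"fingers":1},
  ],
)

```text
clock: 7.15
tcp_pos: [0.4904, 0.1275, 0.1873]
orientation: [0.0, 0.708, 0.707, 0.0]
wrist_force: [-0.3, -0.6, -2.1]
finger_gap: 0.0581
grip_force: 43.2
```

Run:
```python
from h import *
c=shot('wrist','w2.png'); print(c['s']['tcp_pos'],c['s']['orientation'],proj(c,[.482,.2155,.062]),proj(c,[.482,.2155,.012]))
```

```text
[0.49042028 0.12746241 0.18732269] [2.64391197e-04 7.07544132e-01 7.06669110e-01 2.01837318e-05] (np.float64(308.532169075397), np.float64(81.51281636545554)) (np.float64(310.3389749251219), np.float64(82.91589928937256))
```

View pics/w2.png

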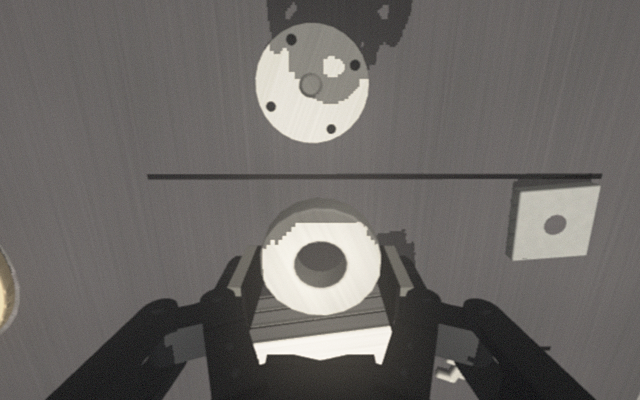

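Wrist view: base disc centred near (312,83), post tip (311,85), held wide collar around (321,258). Measure the collar and the post in this one view.

Run:
```python
from h import *
c=shot('wrist'); print(c['s']['tcp_pos'])
g=cv2.cvtColor(c['color'],cv2.COLOR_RGB2GRAY)
def fit(pts,z):
    P=np.array([onz(c,u,v,z)[:2] for u,v in pts]);A=np.c_[2*P,np.ones(len(P))];s=np.linalg.lstsq(A,(P**2).sum(1),rcond=None)[0]
    return s[:2].round(4),round(float(np.sqrt(s[2]+s[0]**2+s[1]**2)),4)
# base outline: from outside in, bench ~<110
def radial(u,v,r0,r1,thr,up):
    o=[]
    for t in np.arange(0,2*np.pi,.05):
        for r in np.arange(r0,r1,.5 if r1>r0 else -.5):
            x,y=u+r*np.cos(t),v+r*np.sin(t)
            if 0<=y<399 and ((g[int(round(y)),int(round(x))]>thr)==up): o.append((x,y));break
    return o
b=radial(312,83,72,50,135,True);b=[p for p in b if p[1]>50 and p[0]<375]
b=[p for p in b if 52<np.hypot(p[0]-312,p[1]-83)<66]
print('base',len(b),fit(b,.012))
tz=c['s']['tcp_pos'][2]
h=radial(321,264,5,34,170,True);print('bore',len(h),[fit(h,tz+d) for d in(.010,.012,.014)])
cir=cv2.HoughCircles(cv2.resize(g[65:105,290:335],None,fx=8,fy=8,interpolation=2),cv2.HOUGH_GRADIENT,2,400,param1=60,param2=20,minRadius=60,maxRadius=120)
print(cir); x,y,r=cir[0][0];print('tip',onz(c,290+x/8-.44,65+y/8-.44,.062),r/8*np.linalg.norm(onz(c,311,85,.062)-onz(c,310,85,.062)))
```

```text
[0.49054883 0.12725512 0.18734099]
base 87 (array([0.4832, 0.2123]), 0.0547)
bore 126 [(array([0.4915, 0.1276]), 0.0131), (array([0.4915, 0.1288]), 0.0129), (array([0.4915, 0.1301]), 0.0127)]
[[[169. 159. 101.]]]
tip [0.48389926 0.21306049 0.062     ] 0.010302353470285745
```

Call:
carry_out(
  series=[
    {"travel":[-0.07,0.84,-0.9],"delta_rot":[0,0,0],"fingers":1},
    {"travel":[-0.07,0.84,-0.9],"delta_rot":[0,0,0],"fingers":1},
    {"travel":[-0.07,0.83,-0.9],"delta_rot":[0,0,0],"fingers":1},
    {"travel":[-0.07,0.83,-0.9],"delta_rot":[0,0,0],"fingers":1},
    {"travel":[0,0,0],"delta_rot":[0,0,0],"fingers":1},
  ],
)

```text
clock: 7.88
tcp_pos: [0.4819, 0.2112, 0.0955]
orientation: [-0.001, 0.707, 0.707, -0.002]
wrist_force: [-0.1, -0.9, -1.3]
finger_gap: 0.0575
grip_force: 43.5
```

Call:
carry_out(
  series=[
    {"travel":[0,0,-0.5],"delta_rot":[0,0,0],"fingers":1},
    {"travel":[0,0,-0.5],"delta_rot":[0,0,0],"fingers":1},
    {"travel":[0,0,-0.3],"delta_rot":[0,0,0],"fingers":1},
    {"travel":[0,0,0],"delta_rot":[0,0,0],"fingers":1},
    {"travel":[0,0,0],"delta_rot":[0,0,0],"fingers":1},
  ],
)

```text
clock: 8.5
tcp_pos: [0.4835, 0.2112, 0.0651]
orientation: [0.0, 0.708, 0.707, 0.0]
wrist_force: [-0.4, 0.9, -0.5]
finger_gap: 0.0578
grip_force: 43.5
```

Call:
carry_out(
  series=[
    {"travel":[0,0,-0.3],"delta_rot":[0,0,0],"fingers":1},
    {"travel":[0,0,-0.3],"delta_rot":[0,0,0],"fingers":1},
    {"travel":[0,0,-0.4],"delta_rot":[0,0,0],"fingers":1},
    {"travel":[0,0,-0.4],"delta_rot":[0,0,0],"fingers":1},
    {"travel":[0,0,0],"delta_rot":[0,0,0],"fingers":1},
  ],
)

```text
clock: 9.12
tcp_pos: [0.4822, 0.211, 0.0285]
orientation: [-0.001, 0.707, 0.707, -0.001]
wrist_force: [-0.6, 0.8, -1.9]
finger_gap: 0.0577
grip_force: 43.5
```

Call:
carry_out(
  series=[
    {"travel":[0,0,-0.3],"delta_rot":[0,0,0],"fingers":1},
    {"travel":[0,0,-0.2],"delta_rot":[0,0,0],"fingers":1},
    {"travel":[0,0,-0.1],"delta_rot":[0,0,0],"fingers":1},
    {"travel":[0,0,0],"delta_rot":[0,0,0],"fingers":1},
  ],
)

```text
clock: 9.62
tcp_pos: [0.4832, 0.2113, 0.0161]
orientation: [0.0, 0.707, 0.707, 0.0]
wrist_force: [-3.5, -1.6, 10.4]
finger_gap: 0.0578
grip_force: 44.6
```

Call:
carry_out(
  series=[
    {"travel":[0,0,0],"delta_rot":[0,0,0],"fingers":-1},
    {"travel":[0,0,0],"delta_rot":[0,0,0],"fingers":-1},
    {"travel":[0,0,0],"delta_rot":[0,0,0],"fingers":-1},
    {"travel":[0,0,0.4],"delta_rot":[0,0,0],"fingers":-1},
    {"travel":[0,0,1],"delta_rot":[0,0,0],"fingers":-1},
  ],
)

```text
clock: 10.25
tcp_pos: [0.4822, 0.2109, 0.0496]
orientation: [-0.001, 0.707, 0.707, -0.001]
wrist_force: [-0.1, -0.3, 1.2]
finger_gap: 0.0854
grip_force: 0.0
```

Call:
carry_out(
  series=[
    {"travel":[0,0,1],"delta_rot":[0,0,0],"fingers":-1},
    {"travel":[0,0,1],"delta_rot":[0,0,0],"fingers":-1},
    {"travel":[0,-0.3,1],"delta_rot":[0,0,0],"fingers":-1},
    {"travel":[-0.15,-1,1],"delta_rot":[0,0,0],"fingers":-1},
    {"travel":[-0.15,-1,1],"delta_rot":[0,0,0],"fingers":-1},
  ],
)

```text
clock: 10.88
tcp_pos: [0.4756, 0.1533, 0.1763]
orientation: [0.0, 0.707, 0.707, 0.0]
wrist_force: [0.2, -0.7, -0.4]
finger_gap: 0.0856
grip_force: 0.0
```

Call:
carry_out(
  series=[
    {"travel":[-0.15,-0.7,0],"delta_rot":[0,0,0],"fingers":-1},
    {"travel":[0,0,0],"delta_rot":[0,0,0],"fingers":-1},
  ],
)

```text
clock: 11.12
tcp_pos: [0.4715, 0.1354, 0.1746]
orientation: [-0.0, 0.708, 0.706, -0.0]
wrist_force: [-0.4, -0.6, -0.0]
finger_gap: 0.0855
grip_force: 0.0
```

Run:
```python
from h import *
c=shot('wrist');d=shot('side');print(c['s']['tcp_pos'],proj(c,[.4835,.2127,.028]))
o=np.zeros((400,800,3),np.uint8)
o[:,:400]=cv2.resize(c['color'][0:200,220:420],(400,400));o[:,400:]=cv2.resize(d['color'][140:220,218:298],(400,400))
cv2.imwrite('pics/w3.png',o[:,:,::-1])
```

```text
[0.47151602 0.13538979 0.17461966] (np.float64(332.408146558213), np.float64(95.0407344274517))
```

View pics/w3.png

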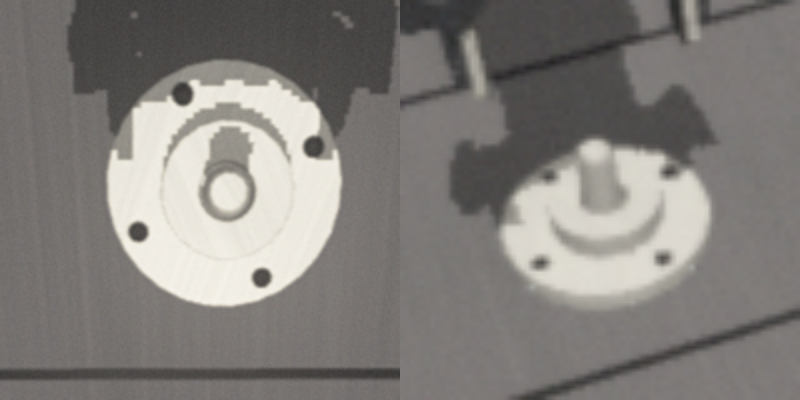

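Wide collar is flat on the base, post through the bore. On to the narrow collar.

Call:
carry_out(
  series=[
    {"travel":[-0.15,-0.98,0.2],"delta_rot":[0,0,0],"fingers":-1},
    {"travel":[-0.15,-0.98,0],"delta_rot":[0,0,0],"fingers":-1},
    {"travel":[-0.15,-0.98,0],"delta_rot":[0,0,0],"fingers":-1},
    {"travel":[-0.15,-0.98,0],"delta_rot":[0,0,0],"fingers":-1},
    {"travel":[-0.15,-0.98,0],"delta_rot":[0,0,0],"fingers":-1},
  ],
)

```text
clock: 11.85
tcp_pos: [0.4528, 0.0138, 0.1789]
orientation: [-0.001, 0.707, 0.707, -0.0]
wrist_force: [-0.6, -0.6, 0.3]
finger_gap: 0.0853
grip_force: 0.0
```

Call:
carry_out(
  series=[
    {"travel":[-0.15,-0.98,0],"delta_rot":[0,0,0],"fingers":-1},
    {"travel":[-0.15,-0.98,0],"delta_rot":[0,0,0],"fingers":-1},
    {"travel":[-0.15,-0.98,0],"delta_rot":[0,0,0],"fingers":-1},
    {"travel":[-0.15,-0.98,0],"delta_rot":[0,0,0],"fingers":-1},
    {"travel":[-0.15,-0.98,0],"delta_rot":[0,0,0],"fingers":-1},
  ],
)

```text
clock: 12.48
tcp_pos: [0.4343, -0.1087, 0.1789]
orientation: [-0.001, 0.707, 0.707, -0.0]
wrist_force: [-0.6, -0.7, 0.6]
finger_gap: 0.0854
grip_force: 0.0
```

Call:
carry_out(
  series=[
    {"travel":[-0.15,-0.98,0],"delta_rot":[0,0,0],"fingers":-1},
    {"travel":[-0.15,-0.98,0],"delta_rot":[0,0,0],"fingers":-1},
    {"travel":[-0.15,-0.98,0],"delta_rot":[0,0,0],"fingers":-1},
    {"travel":[-0.15,-0.98,0],"delta_rot":[0,0,0],"fingers":-1},
    {"travel":[-0.15,-0.98,0],"delta_rot":[0,0,0],"fingers":-1},
  ],
)

```text
clock: 13.1
tcp_pos: [0.4158, -0.2312, 0.1788]
orientation: [-0.001, 0.707, 0.707, 0.0]
wrist_force: [0.1, -0.6, 0.3]
finger_gap: 0.0852
grip_force: 0.0
```

Call:
carry_out(
  series=[
    {"travel":[-0.13,-0.98,0],"delta_rot":[0,0,0],"fingers":-1},
    {"travel":[0,0,-0.8],"delta_rot":[0,0,0],"fingers":-1},
    {"travel":[0,0,-1],"delta_rot":[0,0,0],"fingers":-1},
    {"travel":[0,0,-1],"delta_rot":[0,0,0],"fingers":-1},
    {"travel":[0,0,0],"delta_rot":[0,0,0],"fingers":-1},
  ],
)

```text
clock: 13.72
tcp_pos: [0.4112, -0.2538, 0.1073]
orientation: [-0.003, 0.707, 0.707, -0.0]
wrist_force: [-0.5, -0.3, -0.5]
finger_gap: 0.0857
grip_force: 0.0
```

Call:
carry_out(
  series=[
    {"travel":[0.02,-0.1,-0.97],"delta_rot":[0,0,0],"fingers":-1},
    {"travel":[0,0,-0.97],"delta_rot":[0,0,0],"fingers":-1},
    {"travel":[0,0,-0.97],"delta_rot":[0,0,0],"fingers":-1},
    {"travel":[0,0,-0.97],"delta_rot":[0,0,0],"fingers":-1},
    {"travel":[0,0,0],"delta_rot":[0,0,0],"fingers":-1},
  ],
)

```text
clock: 14.35
tcp_pos: [0.4123, -0.2572, 0.012]
orientation: [-0.002, 0.707, 0.707, -0.0]
wrist_force: [-0.7, -0.3, 0.2]
finger_gap: 0.0855
grip_force: 0.0
```

Call:
carry_out(
  series=[
    {"travel":[0,0,0],"delta_rot":[0,0,0],"fingers":0.2},
    {"travel":[0,0,0],"delta_rot":[0,0,0],"fingers":1},
    {"travel":[0,0,0],"delta_rot":[0,0,0],"fingers":1},
    {"travel":[0,0,0],"delta_rot":[0,0,0],"fingers":1},
    {"travel":[0,0,0],"delta_rot":[0,0,0],"fingers":1},
  ],
)

```text
clock: 14.98
tcp_pos: [0.4136, -0.2589, 0.0144]
orientation: [0.001, 0.707, 0.707, 0.0]
wrist_force: [-1.7, 1.1, 7.5]
finger_gap: 0.0395
grip_force: 39.2
```

Call:
carry_out(
  series=[
    {"travel":[0,0,0.6],"delta_rot":[0,0,0],"fingers":1},
    {"travel":[0,0,1],"delta_rot":[0,0,0],"fingers":1},
    {"travel":[0,0,1],"delta_rot":[0,0,0],"fingers":1},
    {"travel":[0,0,1],"delta_rot":[0,0,0],"fingers":1},
    {"travel":[0,0,1],"delta_rot":[0,0,0],"fingers":1},
  ],
)

```text
clock: 15.6
tcp_pos: [0.413, -0.2583, 0.1297]
orientation: [0.0, 0.707, 0.707, 0.0]
wrist_force: [0.0, -0.2, -1.5]
finger_gap: 0.0397
grip_force: 40.4
```

Call:
carry_out(
  series=[
    {"travel":[0.15,0.98,1],"delta_rot":[0,0,0],"fingers":1},
    {"travel":[0.15,0.98,1],"delta_rot":[0,0,0],"fingers":1},
    {"travel":[0.15,0.98,0],"delta_rot":[0,0,0],"fingers":1},
    {"travel":[0.15,0.98,0],"delta_rot":[0,0,0],"fingers":1},
    {"travel":[0.15,0.98,0],"delta_rot":[0,0,0],"fingers":1},
  ],
)

```text
clock: 16.23
tcp_pos: [0.4318, -0.135, 0.179]
orientation: [0.001, 0.708, 0.707, 0.0]
wrist_force: [0.2, 0.1, -1.1]
finger_gap: 0.0392
grip_force: 40.4
```

Call:
carry_out(
  series=[
    {"travel":[0.15,0.98,0],"delta_rot":[0,0,0],"fingers":1},
    {"travel":[0.15,0.98,0],"delta_rot":[0,0,0],"fingers":1},
    {"travel":[0.15,0.98,0],"delta_rot":[0,0,0],"fingers":1},
    {"travel":[0.15,0.98,0],"delta_rot":[0,0,0],"fingers":1},
    {"travel":[0.15,0.98,0],"delta_rot":[0,0,0],"fingers":1},
  ],
)

```text
clock: 16.85
tcp_pos: [0.4505, -0.0124, 0.1789]
orientation: [0.0, 0.707, 0.707, 0.0]
wrist_force: [0.2, -0.3, -0.7]
finger_gap: 0.0393
grip_force: 40.4
```

Call:
carry_out(
  series=[
    {"travel":[0.15,0.98,0],"delta_rot":[0,0,0],"fingers":1},
    {"travel":[0.15,0.98,0],"delta_rot":[0,0,0],"fingers":1},
    {"travel":[0.15,0.98,0],"delta_rot":[0,0,0],"fingers":1},
    {"travel":[0.15,0.98,0],"delta_rot":[0,0,0],"fingers":1},
    {"travel":[0,0,0],"delta_rot":[0,0,0],"fingers":1},
  ],
)

```text
clock: 17.48
tcp_pos: [0.4655, 0.0859, 0.1787]
orientation: [0.0, 0.707, 0.708, 0.0]
wrist_force: [0.4, -0.0, -1.8]
finger_gap: 0.0396
grip_force: 40.4
```

Run:
```python
from h import *
c=shot('wrist','w4.png');t=c['s']['tcp_pos'];print(t)
g=cv2.cvtColor(c['color'],cv2.COLOR_RGB2GRAY)
u,v=map(int,proj(c,[t[0]+.001,t[1]+.0017,t[2]+.008]));u2,v2=map(int,proj(c,[.4835,.2127,.062]))
print(u,v,u2,v2)
def circ(x0,y0,w,z,rl,rh):
    im=cv2.resize(g[max(y0-w,0):y0+w,x0-w:x0+w],None,fx=4,fy=4,interpolation=2); k=cv2.HoughCircles(im,cv2.HOUGH_GRADIENT,2,400,param1=80,param2=20,minRadius=rl*4,maxRadius=rh*4)
    if k is None: return None
    x,y,r=k[0][0]; return onz(c,x0-w+x/4,max(y0-w,0)+y/4,z).round(4),r/4
print('bore',circ(u,v,40,t[2]+.008,18,34),'tip',circ(u2,v2,22,.062,7,14))
```

```text
[0.46548611 0.08592766 0.1786743 ]
320 260 343 26
bore (array([0.4667, 0.0876, 0.1867]), np.float32(26.25)) tip (array([0.4835, 0.2113, 0.062 ]), np.float32(8.15))
```

View pics/w4.png

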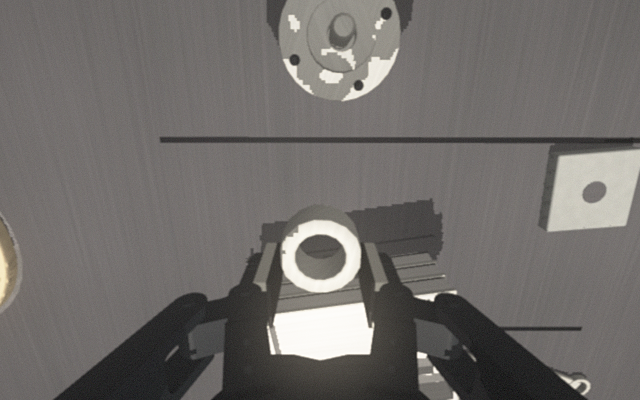

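Narrow collar held level at (321,250), post tip at (343,27). Centre it above the post and descend.

Call:
carry_out(
  series=[
    {"travel":[0.14,1,0],"delta_rot":[0,0,0],"fingers":1},
    {"travel":[0.14,1,-0.4],"delta_rot":[0,0,0],"fingers":1},
    {"travel":[0.14,1,-1],"delta_rot":[0,0,0],"fingers":1},
    {"travel":[0.14,1,-1],"delta_rot":[0,0,0],"fingers":1},
    {"travel":[0.12,1,-0.6],"delta_rot":[0,0,0],"fingers":1},
  ],
)

```text
clock: 18.15
tcp_pos: [0.4821, 0.2093, 0.102]
orientation: [-0.0, 0.708, 0.706, -0.001]
wrist_force: [0.7, -0.5, -0.9]
finger_gap: 0.0399
grip_force: 40.4
```

Call:
carry_out(
  series=[
    {"travel":[0,0,-0.5],"delta_rot":[0,0,0],"fingers":1},
    {"travel":[0,0,0],"delta_rot":[0,0,0],"fingers":1},
    {"travel":[0,0,0],"delta_rot":[0,0,0],"fingers":1},
  ],
)

```text
clock: 18.52
tcp_pos: [0.4828, 0.2088, 0.091]
orientation: [0.0, 0.708, 0.706, 0.0]
wrist_force: [0.2, 0.9, -1.6]
finger_gap: 0.0397
grip_force: 40.5
```

Call:
carry_out(
  series=[
    {"travel":[0,0.08,0],"delta_rot":[0,0,0],"fingers":1},
    {"travel":[0,0,-0.4],"delta_rot":[0,0,0],"fingers":1},
    {"travel":[0,0,-0.5],"delta_rot":[0,0,0],"fingers":1},
    {"travel":[0,0,-0.5],"delta_rot":[0,0,0],"fingers":1},
    {"travel":[0,0,0],"delta_rot":[0,0,0],"fingers":1},
  ],
)

```text
clock: 19.15
tcp_pos: [0.481, 0.2114, 0.0536]
orientation: [-0.001, 0.707, 0.707, -0.001]
wrist_force: [0.8, 0.4, -1.0]
finger_gap: 0.0396
grip_force: 40.5
```

Call:
carry_out(
  series=[
    {"travel":[0,0,-0.25],"delta_rot":[0,0,0],"fingers":1},
    {"travel":[0,0,-0.2],"delta_rot":[0,0,0],"fingers":1},
    {"travel":[0,0,0],"delta_rot":[0,0,0],"fingers":1},
    {"travel":[0,0,0],"delta_rot":[0,0,0],"fingers":1},
  ],
)

```text
clock: 19.65
tcp_pos: [0.4826, 0.2118, 0.0442]
orientation: [0.0, 0.707, 0.707, 0.0]
wrist_force: [0.0, 0.2, -0.7]
finger_gap: 0.0395
grip_force: 40.5
```

Not yet touching; a few mm more, then release.

Call:
carry_out(
  series=[
    {"travel":[0,0,-0.12],"delta_rot":[0,0,0],"fingers":1},
    {"travel":[0,0,0],"delta_rot":[0,0,0],"fingers":1},
    {"travel":[0,0,0],"delta_rot":[0,0,0],"fingers":1},
  ],
)

```text
clock: 20.02
tcp_pos: [0.4831, 0.2119, 0.0425]
orientation: [0.0, 0.707, 0.707, 0.001]
wrist_force: [-2.0, -1.0, 9.0]
finger_gap: 0.0398
grip_force: 41.4
```

Call:
carry_out(
  series=[
    {"travel":[0,0,0],"delta_rot":[0,0,0],"fingers":-1},
    {"travel":[0,0,0],"delta_rot":[0,0,0],"fingers":-1},
    {"travel":[0,0,0],"delta_rot":[0,0,0],"fingers":-1},
    {"travel":[0,0,0.4],"delta_rot":[0,0,0],"fingers":-1},
    {"travel":[0,0,1],"delta_rot":[0,0,0],"fingers":-1},
  ],
)

```text
clock: 20.65
tcp_pos: [0.4814, 0.2115, 0.0758]
orientation: [-0.001, 0.707, 0.707, -0.001]
wrist_force: [-1.4, 0.2, -0.6]
finger_gap: 0.0855
grip_force: 0.0
```

Call:
carry_out(
  series=[
    {"travel":[0,0,1],"delta_rot":[0,0,0],"fingers":-1},
    {"travel":[0,0,1],"delta_rot":[0,0,0],"fingers":-1},
    {"travel":[0.37,-1,1],"delta_rot":[0,0,0],"fingers":-1},
    {"travel":[0.37,-1,1],"delta_rot":[0,0,0.5],"fingers":-1},
    {"travel":[0.37,-1,1],"delta_rot":[0,0,0.5],"fingers":-1},
  ],
)

```text
clock: 21.28
tcp_pos: [0.5104, 0.1361, 0.2026]
orientation: [0.0, 0.671, 0.742, 0.0]
wrist_force: [0.3, 0.5, 0.6]
finger_gap: 0.0855
grip_force: 0.0
```

Call:
carry_out(
  series=[
    {"travel":[0.37,-1,0],"delta_rot":[0,0,0.57],"fingers":-1},
    {"travel":[0.37,-1,0],"delta_rot":[0,0,0],"fingers":-1},
    {"travel":[0.37,-1,0],"delta_rot":[0,0,0],"fingers":-1},
    {"travel":[0.37,-1,0],"delta_rot":[0,0,0],"fingers":-1},
    {"travel":[0.37,-1,0],"delta_rot":[0,0,0],"fingers":-1},
  ],
)

```text
clock: 21.9
tcp_pos: [0.5567, 0.0109, 0.2018]
orientation: [0.0, 0.65, 0.76, 0.0]
wrist_force: [-0.0, -0.0, 0.7]
finger_gap: 0.0852
grip_force: 0.0
```

Call:
carry_out(
  series=[
    {"travel":[0.37,-1,0.5],"delta_rot":[0,0,0],"fingers":-1},
    {"travel":[0.37,-1,0.5],"delta_rot":[0,0,0],"fingers":-1},
    {"travel":[0.37,-1,0],"delta_rot":[0,0,0],"fingers":-1},
    {"travel":[0.37,-1,0],"delta_rot":[0,0,0],"fingers":-1},
    {"travel":[0,0,0],"delta_rot":[0,0,0],"fingers":-1},
  ],
)

```text
clock: 22.52
tcp_pos: [0.5939, -0.0901, 0.2258]
orientation: [0.0, 0.651, 0.759, -0.0]
wrist_force: [-1.1, 0.2, 0.5]
finger_gap: 0.0852
grip_force: 0.0
```

Run:
```python
from h import *
c=shot('wrist');d=shot('side');print(c['s']['tcp_pos'],c['s']['orientation'],c['s']['joint_pos'].round(2),proj(c,[.5941,-.0319,.092]))
o=np.zeros((560,640,3),np.uint8);o[:400]=c['color'];o[400:,:320]=cv2.resize(d['color'][160:200,218:298],(320,160))
o[400:,320:]=cv2.resize(d['color'][200:280,290:450],(320,160))
cv2.imwrite('pics/w5.png',o[:,:,::-1]);cv2.imwrite('pics/w5raw.png',c['color']);np.save('w5.npy',np.array(c['world_from_camera']))
```

```text
[ 0.59389418 -0.09007696  0.22581654] [ 1.94405400e-07  6.50759129e-01  7.59284237e-01 -5.69835870e-05] [-0.28  0.37  0.11  1.31 -0.    1.13] (np.float64(329.75430499013834), np.float64(119.06208790563929))
```

View pics/w5.png

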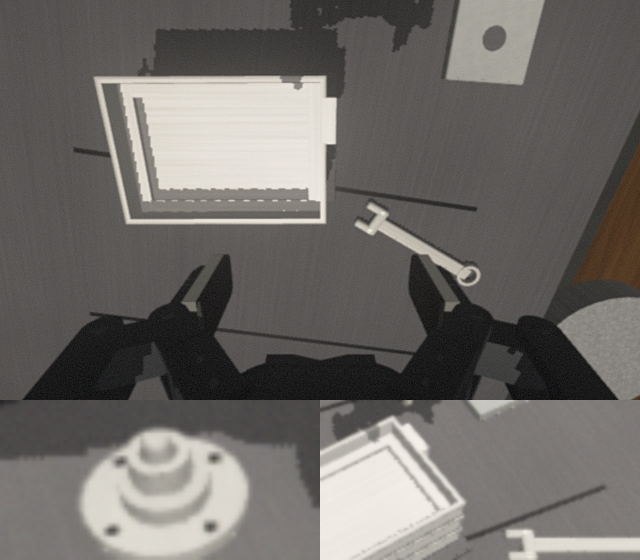

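Collars both home (side inset). Lug outer edge at (336,97–143), centre ≈(330,120), matching prediction (329.8,119). Approach the lug.

Call:
carry_out(
  series=[
    {"travel":[-0.02,0.76,-0.5],"delta_rot":[0,0,0],"fingers":-1},
    {"travel":[-0.02,0.75,-1],"delta_rot":[0,0,0],"fingers":-1},
    {"travel":[0,0.75,-1],"delta_rot":[0,0,0],"fingers":-1},
    {"travel":[0,0,-1],"delta_rot":[0,0,0],"fingers":-1},
    {"travel":[0,0,0],"delta_rot":[0,0,0],"fingers":-1},
  ],
)

```text
clock: 23.25
tcp_pos: [0.5899, -0.0291, 0.136]
orientation: [-0.002, 0.649, 0.761, -0.001]
wrist_force: [0.0, 0.4, -0.1]
finger_gap: 0.0856
grip_force: 0.0
```

Call:
carry_out(
  series=[
    {"travel":[0,0,-0.8],"delta_rot":[0,0,0],"fingers":-1},
    {"travel":[0,0,-0.8],"delta_rot":[0,0,0],"fingers":-1},
    {"travel":[0,0,-0.8],"delta_rot":[0,0,0],"fingers":-1},
    {"travel":[0,0,0],"delta_rot":[0,0,0],"fingers":-1},
    {"travel":[0,0,0],"delta_rot":[0,0,0],"fingers":-1},
  ],
)

```text
clock: 23.88
tcp_pos: [0.5931, -0.0315, 0.0799]
orientation: [0.001, 0.65, 0.76, 0.0]
wrist_force: [0.6, -0.2, -0.2]
finger_gap: 0.0853
grip_force: 0.0
```

Down to z≈0.077 and close.

Call:
carry_out(
  series=[
    {"travel":[0,-0.06,-0.12],"delta_rot":[0,0,0],"fingers":-1},
    {"travel":[0,0,0],"delta_rot":[0,0,0],"fingers":0.6},
    {"travel":[0,0,0],"delta_rot":[0,0,0],"fingers":1},
    {"travel":[0,0,0],"delta_rot":[0,0,0],"fingers":1},
    {"travel":[0,0,0],"delta_rot":[0,0,0],"fingers":1},
  ],
  squeeze=60,
)

```text
clock: 24.5
tcp_pos: [0.5922, -0.0333, 0.0757]
orientation: [-0.0, 0.65, 0.76, -0.0]
wrist_force: [-1.2, -0.5, 22.8]
finger_gap: 0.0129
grip_force: 52.1
```

Call:
carry_out(
  series=[
    {"travel":[0,0,0],"delta_rot":[0,0,0],"fingers":1},
    {"travel":[0,0,0],"delta_rot":[0,0,0],"fingers":1},
    {"travel":[0,0,0],"delta_rot":[0,0,0],"fingers":1},
  ],
)

```text
clock: 24.88
tcp_pos: [0.5923, -0.0333, 0.0758]
orientation: [0.0, 0.65, 0.76, -0.0]
wrist_force: [-2.9, -1.0, 5.0]
finger_gap: 0.0123
grip_force: 60.3
```

Call:
carry_out(
  series=[
    {"travel":[-0.025,-0.004,0.39],"delta_rot":[0.078,-0.494,0],"fingers":1},
    {"travel":[-0.045,-0.007,0.385],"delta_rot":[0.078,-0.494,0],"fingers":1},
    {"travel":[-0.064,-0.01,0.383],"delta_rot":[0.078,-0.494,0],"fingers":1},
    {"travel":[-0.083,-0.013,0.38],"delta_rot":[0.078,-0.494,0],"fingers":1},
    {"travel":[0,0,0],"delta_rot":[0,0,0],"fingers":1},
  ],
)

```text
clock: 25.5
tcp_pos: [0.5865, -0.0341, 0.1143]
orientation: [0.065, 0.647, 0.756, 0.076]
wrist_force: [-0.8, -0.2, -1.0]
finger_gap: 0.0122
grip_force: 59.9
```

Call:
carry_out(
  series=[
    {"travel":[-0.1,-0.016,0.375],"delta_rot":[0.078,-0.494,0],"fingers":1},
    {"travel":[-0.12,-0.019,0.37],"delta_rot":[0.078,-0.494,0],"fingers":1},
    {"travel":[-0.02,0,0.2],"delta_rot":[0,0,0],"fingers":1},
    {"travel":[0,0,0.5],"delta_rot":[0,0,0],"fingers":1},
    {"travel":[0,0,0],"delta_rot":[0,0,0],"fingers":1},
  ],
)

```text
clock: 26.12
tcp_pos: [0.5831, -0.0353, 0.1519]
orientation: [0.098, 0.642, 0.751, 0.114]
wrist_force: [1.0, -0.6, -2.2]
finger_gap: 0.0123
grip_force: 59.8
```

Run:
```python
from h import *
a=shot('scene');d=shot('side');s=d['s'];print(s['tcp_pos'],s['wrist_force'],s['ft_torque'],s['finger_gap'],s['grip_force'])
o=np.zeros((450,800,3),np.uint8);o[:,:400]=cv2.resize(a['color'][110:245,220:340],(400,450));o[:,400:]=cv2.resize(d['color'][165:318,235:371],(400,450))
cv2.imwrite('pics/t1.png',o[:,:,::-1])
```

```text
[ 0.58255284 -0.03514261  0.15123773] [ 0.35783401  0.93211576 -2.64437804] [-0.05915096  0.25493065 -0.02575971] 0.012453390442819933 59.815873503685
```

View pics/t1.png

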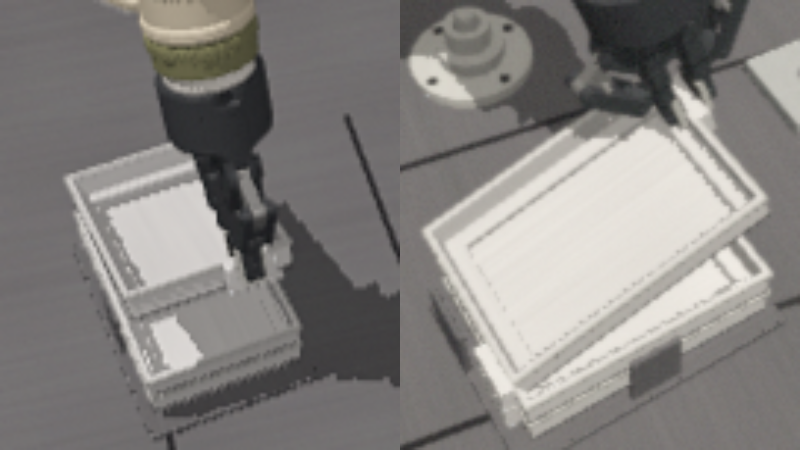

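Tray is peeled: lug end high, far end just clear of the nest, no slip. Lift, level, and carry over the post.

Call:
carry_out(
  series=[
    {"travel":[0,0,0.6],"delta_rot":[0,0,0],"fingers":1},
    {"travel":[0,0,0.8],"delta_rot":[0,0,0],"fingers":1},
    {"travel":[0,0,0.8],"delta_rot":[-0.04,0.247,0],"fingers":1},
    {"travel":[0,0,0.7],"delta_rot":[-0.078,0.494,0],"fingers":1},
    {"travel":[0,0.3,0.3],"delta_rot":[-0.078,0.494,0],"fingers":1},
  ],
)

```text
clock: 26.85
tcp_pos: [0.5819, -0.0279, 0.2328]
orientation: [0.058, 0.648, 0.757, 0.067]
wrist_force: [-0.4, -0.1, -2.7]
finger_gap: 0.0126
grip_force: 59.8
```

Call:
carry_out(
  series=[
    {"travel":[0,0.6,0],"delta_rot":[-0.078,0.494,0],"fingers":1},
    {"travel":[0,0.8,0],"delta_rot":[-0.078,0.494,0],"fingers":1},
    {"travel":[0,0.8,0],"delta_rot":[-0.078,0.494,0],"fingers":1},
    {"travel":[0,0.8,0],"delta_rot":[-0.04,0.247,0],"fingers":1},
    {"travel":[0,0.8,0],"delta_rot":[0,0,0],"fingers":1},
  ],
)

```text
clock: 27.48
tcp_pos: [0.5818, 0.0684, 0.2305]
orientation: [0.0, 0.65, 0.76, 0.0]
wrist_force: [0.4, 0.4, -2.6]
finger_gap: 0.0127
grip_force: 59.8
```

Call:
carry_out(
  series=[
    {"travel":[-0.05,0.8,0],"delta_rot":[0,0,0],"fingers":1},
    {"travel":[-0.05,0.8,0],"delta_rot":[0,0,0],"fingers":1},
    {"travel":[-0.05,0.8,0],"delta_rot":[0,0,0],"fingers":1},
    {"travel":[-0.05,0.8,0],"delta_rot":[0,0,0],"fingers":1},
    {"travel":[-0.05,0.8,0],"delta_rot":[0,0,0],"fingers":1},
  ],
)

```text
clock: 28.1
tcp_pos: [0.5746, 0.1689, 0.2302]
orientation: [0.0, 0.65, 0.76, 0.0]
wrist_force: [-0.3, -0.5, -2.4]
finger_gap: 0.0126
grip_force: 59.8
```

Call:
carry_out(
  series=[
    {"travel":[-0.05,0.8,0],"delta_rot":[0,0,0],"fingers":1},
    {"travel":[-0.05,0.8,0],"delta_rot":[0,0,0],"fingers":1},
    {"travel":[0,0.8,0],"delta_rot":[0,0,0],"fingers":1},
    {"travel":[0,0.4,0],"delta_rot":[0,0,0],"fingers":1},
    {"travel":[0,0,0],"delta_rot":[0,0,0],"fingers":1},
  ],
)

```text
clock: 28.72
tcp_pos: [0.5723, 0.2382, 0.23]
orientation: [0.0, 0.649, 0.76, -0.0]
wrist_force: [-0.6, -0.7, -1.8]
finger_gap: 0.0123
grip_force: 59.8
```

Call:
carry_out(
  series=[
    {"travel":[0.04,0.35,-0.5],"delta_rot":[0,0,0],"fingers":1},
    {"travel":[0.04,0.35,-0.6],"delta_rot":[0,0,0],"fingers":1},
    {"travel":[0,0,-0.6],"delta_rot":[0,0,0],"fingers":1},
    {"travel":[0,0,-0.4],"delta_rot":[0,0,0],"fingers":1},
    {"travel":[0,0,0],"delta_rot":[0,0,0],"fingers":1},
  ],
)

```text
clock: 29.35
tcp_pos: [0.5735, 0.2545, 0.1762]
orientation: [-0.001, 0.65, 0.76, -0.001]
wrist_force: [0.0, -1.0, -2.0]
finger_gap: 0.0125
grip_force: 59.8
```

Call:
carry_out(
  series=[
    {"travel":[0,0,0],"delta_rot":[0,0,0],"fingers":1},
    {"travel":[0,0,0],"delta_rot":[0,0,0],"fingers":1},
    {"travel":[0,0,0],"delta_rot":[0,0,0],"fingers":1},
    {"travel":[0,0,0],"delta_rot":[0,0,0],"fingers":1},
  ],
)

```text
clock: 29.85
tcp_pos: [0.5744, 0.2551, 0.1779]
orientation: [0.0, 0.65, 0.76, 0.0]
wrist_force: [-0.7, -0.3, -2.0]
finger_gap: 0.0127
grip_force: 59.8
```

Run:
```python
from h import *
a=shot('scene');d=shot('side');s=d['s'];print(s['tcp_pos'],s['wrist_force'],s['finger_gap'],s['qvel'].round(3))
o=np.zeros((400,800,3),np.uint8)
for k,(c,i,(x,y)) in enumerate(((a,0,(290,80)),(d,400,(150,90)))): 
    im=c['color'].copy()
    t=s['tcp_pos']; ct=np.array([t[0]-.0915,t[1]-.0437,t[2]+.0163])
    ps=.157; X=np.array([np.cos(ps),np.sin(ps),0]);Y=np.array([-X[1],X[0],0])
    for sx,sy in((1,1),(1,-1),(-1,1),(-1,-1)): cv2.circle(im,tuple(int(round(q)) for q in proj(c,ct+sx*.095*X+sy*.065*Y)),1,(255,0,0),-1)
    o[:,i:i+400]=cv2.resize(im[y:y+150,x:x+150],(400,400),interpolation=cv2.INTER_NEAREST)
cv2.imwrite('pics/t2.png',o[:,:,::-1])
```

```text
[0.57435852 0.25503151 0.17786665] [-0.029985    0.44375347 -1.8908544 ] 0.01251984741932028 [ 0.     0.002 -0.     0.001  0.     0.001]
```

View pics/t2.png

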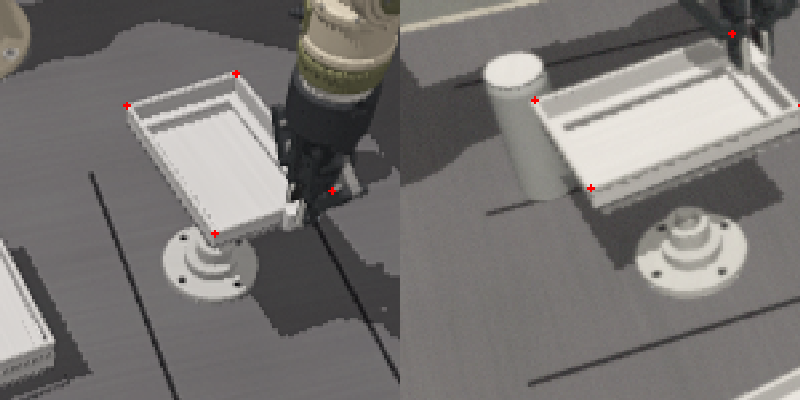

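The tray's rim corners coincide with the predicted level, centred pose (red dots). It hangs clear above the loaded post and can, with the collars home. Handing in.

```bash
python3 -c "
from workcell import env
print(env.hand_in())"
```

```text
the job is handed in; nothing more can be done
None
```

The job is handed in, with no verdict returned: both collars looked fully home on the post, the tray was peeled lug corner first, and the arm is holding it level and centred about 94 mm above the post tip, with the wrench, can and magnet left alone.

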